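# Slide the cabinet's half-top board home into its notches

### The arm

A 6-joint arm with a two-finger parallel gripper is mounted at the origin on the work surface. World frame = base frame: x ahead of the robot, y to its left, z up, the work surface at z = 0. Lengths are in mm, angles in rad, forces in N, time in s.
With the tool pointing down it reaches from about 400 to 925 mm from the base axis. Payload 3.4 kg.
Tool frame: the origin (TCP) lies midway between the tips of the shut fingers; the grasp point (between the pads) lies 19 mm behind it; z points along the fingers, y is the direction in which the jaws open and shut (so a half turn about z gives the same grasp; the last joint's range is limited). The gripper opens to 85 mm and grips with 20 to 120 N. Pads are 22 mm wide; open, the fingers measure 114 mm over their backs; the gripper's body (76 mm by 85 mm) begins 54 mm behind the grasp point. The pads swing forward as they close: fully open they stand 13 mm farther back than shut.
Start: joints at [-0.073, 0.307, 1.506, -0, 1.328, -0.073], TCP at [575.005, -0.025, 231.305] pointing down, gripper open.
Joint ranges: [-3.12, 3.12], [-1.05, 2.28], [0.14, 2.33], [-1.42, 4.57], [0.1, 2.73], [-2.68, 2.68]. Speed limits (rad/s): [2.57, 2.57, 3.14, 3.14, 3.14, 3.14].

### API

Orientations are given as a unit quaternion [x, y, z, w].
In Python, from workcell import env gives the robot as it stands.
- The arm moves only by the tool servo_tool, never from a script. Its argument "rows" is a list of rows, each a list of 6 numbers: the shift along the tool's x, y, z in m, then the turn, a rotation vector about the tool's x, y, z in degrees. A call has exactly 8 rows; each row shifts and turns the pose as measured when the row begins, along the tool's axes as they then stand; what a row does not reach is not made up. A row lasts 1/10 s, in which the tool goes at most 50 mm and 8.59 degrees, less where a joint would pass 70% of its speed; a pose out of reach is approached as far as the arm can. A call with a gripper value outside its range is refused whole. "gripper" is the opening, from 0 (shut) to 1 (fully open), set as the call begins (left out, the last holds). The fingers move at their own pace and stop on an object; "grip_force" is the grip in N (left out, the last holds). Time passes only in rows, so rows that do not move let the fingers close, or fill a call up. It gives the time, the measured TCP pose, the force and the opening at its end, in the units of the state.
- env.read_state(): the state, without advancing time (a new reading comes with each control period).
- env.snapshot(name): name is "scene" or "side" or "wrist"; returns a dict with "color" (480x640x3 uint8, blue, green, red), "intrinsics" (3x3 intrinsics, pixels), "extrinsics" (4x4, takes a point from camera to world coordinates); the wrist camera has in their place "hand_eye" (4x4, takes a point from camera to tool coordinates, whose origin is the TCP and whose axes are the flange's). Camera axes: x right, y down, z forward; pixel columns grow to the right and rows downward; lengths in mm; the calibration is good to about 2 mm. The wrist camera is an equidistant fisheye: a pixel r from the principal point sees the ray r / f radians off the axis. A picture is of the moment at which its call begins: read the wrist's pose just before it. There is no depth.
- env.hand_in(): hands the job in, once; it reports no verdict.
The state is a dict: "time_s": time; "q": joint angles; "qd": joint speeds; "joint_torque": joint torques, N m; "tool_pos": TCP position; "orientation": TCP orientation; "wrist_force": force on the tool from outside, world axes, zero at the start; "moment": the same for the moment, N m; "opening": finger opening in mm.
Only numpy, scipy, OpenCV 4.12 (cv2) and the standard library are available. Lean on these libraries where they do the work, as an engineer would, in place of code of your own. Each camera call takes 0.05 s, during which the arm holds its last target. There are 200 camera calls.

### The job

Set the half-top of the little white cabinet in place: with the fingertips, gently push the pine board that lies across its rails backwards, away from the door side, until you feel it drop into the locating notches and it lies level and flush with the side walls, and do not force it on once it has dropped. Only push it, do not pick it up; the egg cup rides along standing on the board, and the other things stay where they are. Finish with the hand clear.

Things in the scene. Friction and masses are not known exactly. Their poses are not given: they have to be found in the camera images.
- cabinet: White plastic cabinet 260 deep (x) x 280 wide (y) x 143 high, fixed, turned up to 0.45 rad. Origin: centre of its underside; x from door side to back, z up. Closed up to height 90 (door with small knob on the -x side, shut); above, an open compartment: 6 thick back and side walls to height 143, at the door side only a lip to height 105, so a finger can come in over it.
- rail_left (a point): Middle of the flat top of the left (+y) rail, x = 0, height 128 in the cabinet's frame; the right rail mirrors it. Rails are 18 wide ledges inside the side walls over the full depth. Each has two notches, 17 long (x) and 9 deep, centred at x = -5 and +95 in the cabinet's frame; the board hides them in part.
- board: Loose pine board 0.24 to 0.39 kg, 130 deep (x) x 265 wide (y) x 15 thick, lying on the rails between the side walls (1.5 play a side). Under it two battens, 12 wide, 7 high, at x = -50 and +50. Origin: its middle, level with the battens' undersides; plank 7 to 22 above. At first it rides on the rail tops (origin 128 high in the cabinet's frame), 35 to 75 short of home.
- home (a point): Point fixed in the cabinet (x 45, y 0, height 121 in its frame) where the board's origin comes to rest when the battens have fallen into the notches (2.5 play along x): the board has dropped 7, its top is flush with the side walls and it slides no further. It slides with 1 to 3 N; the rails run 14 past home to the back wall.
- near_edge (a point): Middle of the board's edge on the door side, half-way up its 15 thickness (14.5 above the board's origin, 65 from it towards -x). This upright edge is the place to push; in front of it the compartment is open, with nothing to touch above height 115 of the cabinet's frame.
- egg_cup: White ceramic egg cup, 47 across, 55 high, 70 g, standing loose on the back half of the board, its axis 12 to 34 behind the board's middle and up to 85 to the left or right. Origin: centre of its foot.
- bottle: Green glass bottle with steel twist cap, 58 across, 165 high, standing beside the cabinet. Origin: centre of its base. Leave it alone.
- flashlight: Black plastic flashlight standing on its lens, 48 across, 146 high, toggle switch on its side, beside the cabinet. Origin: centre of its lens end. Leave it alone.
- polish_tin: Flat steel tin, 72 across, 26 high, beside the cabinet near its door side. Origin: centre of its underside. Leave it alone.
- clothes_brush: Wooden clothes brush, 150 x 45 x 36, lying bristles down beside the cabinet near its door side. Origin: centre of its underside. Leave it alone.
- lint_comb: Flat steel lint comb, about 95 long, head 52 wide, 8 thick, lying on the compartment floor in front of the board. Origin: underside of its toothed head. Leave it alone.
- thread_spool: Small wooden spool, 26 across, 24 high, standing on the compartment floor under or behind the board. Origin: centre of its underside. Leave it alone.
Mind the look-alikes: they are no part of the job. Several things have the shape of the egg_cup; the one meant has the colours described above.

How it is judged:
By the outcome, as a careful person would: the job done as asked, in the order asked, and still so for the second after the job is handed in, with the robot touching nothing.
It also fails if it takes over 38 s, if anything falls off the work surface, if the arm or the gripper's body presses on something with over 40 N, if the wrist force passes 120 N, or if a joint passes its speed limit or range.

## Working session

There is one attempt and no reset: what is moved stays moved. The work goes in short steps, Python scripts to look and compute and a tool call to move; the robot and the scene stay as the last step left them, time stands still between calls to the robot, and variables do not carry over. Pictures are saved under pics/ and viewed, about 8 in all and at most 12, crops included, and the job is handed in when it is done.

Besides the shell and the picture viewer there is one more tool, called after "Request:" by a JSON object that holds its "op" and its "data". servo_tool: Moves the arm, as the interface text tells. Its arguments: {"type":"object","properties":{"rows":{"type":"array"},"gripper":{"type":"number"},"grip_force":{"type":"number"}},"required":["rows"]}

```bash
mkdir -p pics; python3 - <<'E'
from workcell import env
import cv2,json,numpy as np
s=env.read_state();print(s)
for n in("scene","side"):
    d=env.snapshot(n);cv2.imwrite(f"pics/{n}0.png",d["color"])
    np.savez(f"{n}.npz",K=d["intrinsics"],E=d["extrinsics"]);print(n,np.round(d["intrinsics"],1).tolist(),np.round(d["extrinsics"],3).tolist())
E
```

```text
{'time_s': 0.0, 'q': array([-7.34488270e-02,  3.07529096e-01,  1.50767080e+00,  4.12022523e-05,
        1.32841751e+00, -7.35129043e-02]), 'qd': array([-1.24400008e-03,  5.21511524e-04,  5.18403976e-04, -2.85924916e-04,
        4.10525450e-05,  5.01732042e-04]), 'joint_torque': array([-2.40806599e-03, -4.57556927e+01, -2.51919490e+01, -3.95127336e-04,
        1.32516641e-02, -2.41733758e-06]), 'tool_pos': array([5.74296015e+02, 7.15875244e-02, 2.30407178e+02]), 'orientation': array([ 7.07087274e-01,  7.07125563e-01, -6.46232928e-04, -7.79541218e-04]), 'wrist_force': array([0.16277082, 0.44505819, 0.30046417]), 'moment': array([ 0.0202905 , -0.0030475 ,  0.01359463]), 'opening': 85.29581869821276}
scene [[500.3, 0.0, 329.4], [0.0, 500.3, 250.9], [0.0, 0.0, 1.0]] [[0.203, 0.83, -0.519, 1105.904], [0.979, -0.178, 0.099, -44.822], [-0.011, -0.528, -0.849, 933.072], [0.0, 0.0, 0.0, 1.0]]
side [[505.6, 0.0, 324.5], [0.0, 505.6, 243.0], [0.0, 0.0, 1.0]] [[-0.822, -0.413, 0.392, 269.78], [-0.569, 0.596, -0.566, 531.713], [-0.0, -0.688, -0.725, 733.326], [0.0, 0.0, 0.0, 1.0]]
```

View pics/scene0.png

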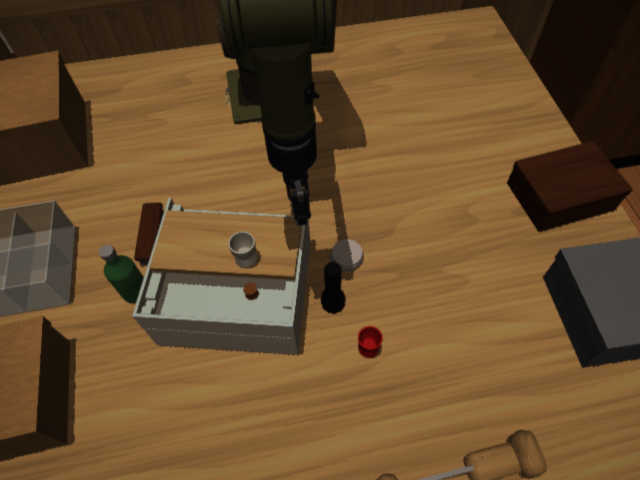

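View pics/side0.png

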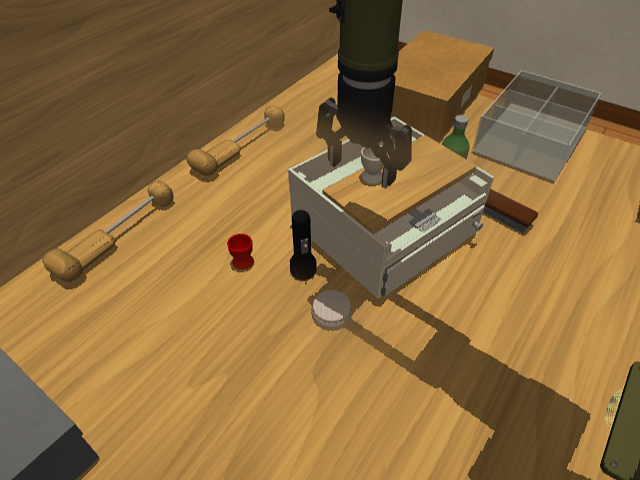

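The scene view shows the cabinet's back towards the bottom of the picture (corners near 137,316 and 300,330). The board is at rows 212-275, with the cup at (243,255). The side view shows the door side, with the lint comb at (425,220). I'll enlarge both.

```bash
python3 - <<'E'
import cv2
a=cv2.imread("pics/scene0.png")[190:360,125:325]
cv2.imwrite("pics/sc.png",cv2.resize(a,None,fx=3.5,fy=3.5,interpolation=cv2.INTER_CUBIC))
a=cv2.imread("pics/side0.png")[110:310,280:500]
cv2.imwrite("pics/si.png",cv2.resize(a,None,fx=3,fy=3,interpolation=cv2.INTER_CUBIC))
E
```

```text
(no output)
```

View pics/sc.png

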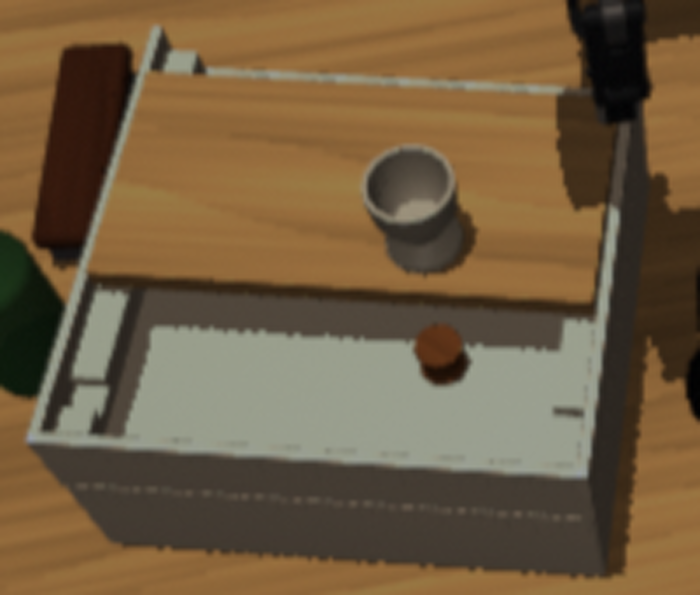

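View pics/si.png

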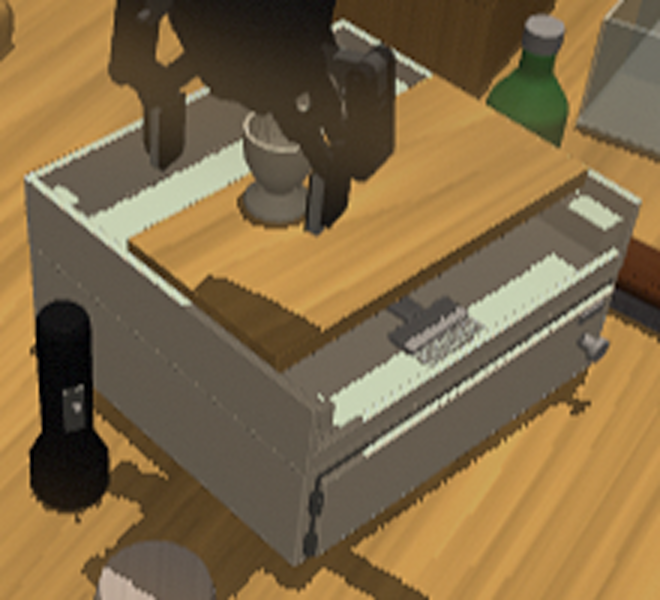

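The scene crop shows the cabinet's rim corners at (32,440), (587,475) and (157,28), and the board's back edge from (90,274) to (592,300). The side crop shows rim corners (27,178), (342,22), (638,205) and (315,408), and the board's front top edge from (588,172) to (283,357). Next I fit the cabinet pose, the board offset and the cup.

```bash
cat > h.py <<'E'
import numpy as np
from scipy.optimize import least_squares
C={n:np.load(n+".npz") for n in("scene","side")}
def proj(n,P):
    c=C[n];p=(np.asarray(P,float)-c["E"][:3,3])@c["E"][:3,:3];p=p@c["K"].T;return p[:,:2]/p[:,2:]
def ray(n,uv,z):
    c=C[n];d=c["E"][:3,:3]@np.linalg.solve(c["K"],[*uv,1]);o=c["E"][:3,3];return o+d*(z-o[2])/d[2]
def c2w(p,P):
    P=np.asarray(P,float);c,s=np.cos(p[2]),np.sin(p[2]);return np.c_[p[0]+c*P[:,0]-s*P[:,1],p[1]+s*P[:,0]+c*P[:,1],P[:,2]]
def w2c(p,P):
    P=np.asarray(P,float)-[p[0],p[1],0];c,s=np.cos(p[2]),np.sin(p[2]);return np.c_[c*P[:,0]+s*P[:,1],-s*P[:,0]+c*P[:,1],P[:,2]]
sc=lambda u,v:(u/3.5+125,v/3.5+190)
si=lambda u,v:(u/3+280,v/3+110)
E
python3 - <<'E'
from h import *
obs=[("scene",sc(32,440),(130,-140,143)),("scene",sc(587,475),(130,140,143)),("scene",sc(157,28),(-130,-140,143)),
("side",si(27,178),(130,140,143)),("side",si(342,22),(130,-140,143)),("side",si(638,203),(-130,-140,143)),("side",si(315,408),(-130,140,143))]
f=lambda p:np.concatenate([(proj(n,c2w(p,[P]))[0]-uv) for n,uv,P in obs])
r=least_squares(f,[560,-100,0]);p=r.x;print(p,np.round(r.fun.reshape(-1,2),1).tolist());np.save("cab.npy",p)
for n,uv in[("scene",sc(90,274)),("scene",sc(592,300)),("scene",sc(145,72)),("side",si(588,172)),("side",si(283,357)),("side",si(132,240))]:
    print("board",n,w2c(p,[ray(n,uv,150)]).round(1))
for n,uv in[("scene",sc(424,248)),("side",si(273,205))]: print("cup",w2c(p,[ray(n,uv,150)]).round(1))
print("comb",w2c(p,[ray("side",si(440,325),95)]))
print("home",c2w(p,[[45,0,121]]),"rail",c2w(p,[[0,121,128]]))
E
```

```text
[ 5.91925337e+02 -1.43552112e+02 -2.74982812e-01] [[-2.1, -0.6], [0.2, -0.8], [-1.8, -1.6], [-2.5, 0.2], [-0.9, -0.6], [0.8, -0.6], [-1.2, 2.1]]
board scene [[  39.7 -128.6  150. ]]
board scene [[ 38.3 132.8 150. ]]
board scene [[ -90.1 -131.5  150. ]]
board side [[ -96.  -129.8  150. ]]
board side [[-93.8 127.1 150. ]]
board side [[ 33.8 128.4 150. ]]
cup [[ 13.1  42.  150. ]]
cup [[  4.6  42.2 150. ]]
comb [[-96.91617936  -6.59258249  95.        ]]
home [[ 635.23468129 -155.77097961  121.        ]] rail [[624.78051514 -27.0980982  128.        ]]
```

Request:
{"op": "servo_tool", "data": {"rows": [[0,0,-0.02,0,0,0],[0,0,-0.02,0,0,-8.4],[0,0,0,0,0,-8.4],[0,0,0,0,0,-8.4],[0,0,0,0,0,-8.4],[0,0,0,0,0,-8.4],[0,0,0,0,0,-8.4],[0,0,0,0,0,-8.4]], "gripper": 0.5}}

```text
time_s: 0.9
tool_pos: [571.2, 0.3, 267.4]
orientation: [0.256, 0.967, -0.001, -0.006]
wrist_force: [-0.4, 0.3, -0.1]
opening: 42.9
```

```bash
cat >> h.py <<'E'
from scipy.spatial.transform import Rotation as Ro
def rel(s,p,off=0):
    "TCP in cabinet frame; tool axes angle error"
    R=Ro.from_quat(s["orientation"]).as_matrix();t=w2c(p,[s["tool_pos"]])[0]
    a=np.degrees(np.arctan2(R[1,1],R[0,1])-p[2])-90
    print("t",s["time_s"],"TCP cab",t.round(1),"yaw err deg",round(a,2),"tilt",R[:2,2].round(3),"open",round(s["opening"],1),"F cab",w2c([0,0,p[2]],[s["wrist_force"]])[0].round(2))
    return R,t
E
python3 - <<'E'
from h import *
from workcell import env
p=np.load("cab.npy");s=env.read_state();R,t=rel(s,p)
tgt=c2w(p,[[-127,0,s["tool_pos"][2]]])[0];print("tool shift",R.T@(tgt-s["tool_pos"]))
d=env.snapshot("wrist");print(d["hand_eye"].round(2).tolist(),d["intrinsics"].tolist())
E
```

```text
t 0.9 TCP cab [-59.  132.8 267.4] yaw err deg -13.96 tilt [-0.012  0.001] open 42.9 F cab [-0.48  0.13 -0.13]
tool shift [  33.91567648 -145.25792302    1.14742276]
[[0.0, -0.96, -0.27, 68.97], [1.0, 0.0, 0.0, 0.18], [0.0, -0.27, 0.96, -142.46], [0.0, 0.0, 0.0, 1.0]] [[371.64829954431775, 0.0, 327.1219048556196], [0.0, 371.64829954431775, 244.71154392355814], [0.0, 0.0, 1.0]]
```

Request:
{"op": "servo_tool", "data": {"rows": [[0,0,0,0,0,-7.2],[0,0,0,0,0,-7.2],[0.02,-0.04,0,0,0,0],[0.02,-0.04,0,0,0,0],[0.02,-0.04,0,0,0,0],[0.01,-0.015,0,0,0,0],[0,0,0,0,0,0],[0,0,0,0,0,0]]}}

```text
time_s: 1.75
tool_pos: [464.7, -114.3, 264.8]
orientation: [0.134, 0.991, -0.0, -0.009]
wrist_force: [0.6, 0.3, -0.1]
opening: 42.6
```

```bash
python3 - <<'E'
from h import *
from workcell import env
import cv2
p=np.load("cab.npy");s=env.read_state();R,t=rel(s,p);print("rotvec to vertical, deg",np.degrees(np.cross([0,0,1],R.T@[0,0,-1])))
d=env.snapshot("wrist");cv2.imwrite("pics/w1.png",d["color"])
np.savez("wrist.npz",H=d["hand_eye"],K=d["intrinsics"],R=R,t=s["tool_pos"])
d=env.snapshot("side");cv2.imwrite("pics/side1.png",cv2.resize(d["color"][110:310,280:500],None,fx=3,fy=3,interpolation=cv2.INTER_CUBIC))
E
```

```text
t 1.75 TCP cab [-130.4   -6.4  264.8] yaw err deg 0.3 tilt [-0.018  0.002] open 42.6 F cab [ 0.45  0.48 -0.12]
rotvec to vertical, deg [-0.14703981 -1.0159089   0.        ]
```

View pics/w1.png

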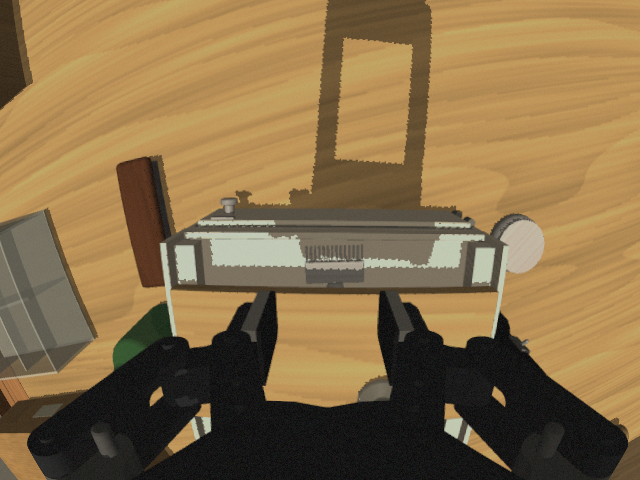

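The wrist view shows the board's door-side top edge at row ~289, from (171,287) to (498,293). The front wall corners are at (167,243) and (503,244), the comb is at (335,265), and the two fingertips are at (265,293) and (388,293).

```bash
python3 - <<'E'
from h import *
p=np.load("cab.npy");w=np.load("wrist.npz")
def wray(uv,z):
    x,y=(uv[0]-w["K"][0,2])/w["K"][0,0],(uv[1]-w["K"][1,2])/w["K"][1,1];r=np.hypot(x,y)
    d=np.array([x/r*np.sin(r),y/r*np.sin(r),np.cos(r)]);d=w["R"]@w["H"][:3,:3]@d;o=w["R"]@w["H"][:3,3]+w["t"]
    return w2c(p,[o+d*(z-o[2])/d[2]])[0].round(1)
for uv in[(171,287),(250,289),(335,291),(420,292),(498,293)]: print("edge",wray(uv,150))
for uv in[(164,243),(505,244)]: print("wall",wray(uv,143))
E
```

```text
edge [ -93.8 -130.1  150. ]
edge [-94.3 -64.6 150. ]
edge [-93.7  -0.3 150. ]
edge [-92.5  64.8 150. ]
edge [-90.  131.9 150. ]
wall [-128.1 -135.2  143. ]
wall [-129.1  135.7  143. ]
```

Request:
{"op": "servo_tool", "data": {"rows": [[0,0.01,0,0,-1,-0.3],[0,0,0.04,0,0,0],[0,0,0.04,0,0,0],[0,0,0.03,0,0,0],[0,0,0.02,0,0,0],[0,0,0.005,0,0,0],[0,0,0,0,0,0],[0,0,0,0,0,0]]}}

```text
time_s: 2.65
tool_pos: [478.1, -95.5, 127.9]
orientation: [0.126, 0.992, -0.0, 0.007]
wrist_force: [0.5, 0.1, -0.2]
opening: 42.6
```

```bash
python3 - <<'E'
from h import *
from workcell import env
p=np.load("cab.npy");s=env.read_state();R,t=rel(s,p);print("rotvec to vertical, deg",np.degrees(np.cross([0,0,1],R.T@[0,0,-1])))
E
```

```text
t 2.65 TCP cab [-122.6   15.4  127.9] yaw err deg 1.22 tilt [ 0.013 -0.002] open 42.6 F cab [ 0.49  0.2  -0.24]
rotvec to vertical, deg [ 0.0821804  0.7767209 -0.       ]
```

Request:
{"op": "servo_tool", "data": {"rows": [[0,-0.004,0.001,0,0.4,0.6],[0,-0.004,0.001,0,0,0.4],[-0.003,0,0.001,0,0,0],[-0.003,0,0,0,0,0],[-0.003,0,0,0,0,0],[0,0,0,0,0,0],[0,0,0,0,0,0],[0,0,0,0,0,0]]}}

```text
time_s: 3.45
tool_pos: [489.2, -107.8, 129.2]
orientation: [0.136, 0.991, -0.0, 0.008]
wrist_force: [0.1, -0.2, 0.5]
opening: 43.0
```

```bash
cat > st.py <<'E'
from h import *
from workcell import env
p=np.load("cab.npy");s=env.read_state();R,t=rel(s,p);print("rotvec to vertical, deg",np.degrees(np.cross([0,0,1],R.T@[0,0,-1])).round(2))
E
python3 st.py
```

```text
t 3.45 TCP cab [-108.6    6.5  129.2] yaw err deg 0.09 tilt [ 0.016 -0.003] open 43.0 F cab [ 0.19 -0.13  0.53]
rotvec to vertical, deg [ 0.08  0.92 -0.  ]
```

Request:
{"op": "servo_tool", "data": {"rows": [[0,0,0.003,0,0.6,0],[0,0,0.003,0,0.3,0],[0,0,0.002,0,0,0],[0,0,0,0,0,0],[-0.001,0,0,0,0,0],[-0.001,0,0,0,0,0],[-0.001,0,0,0,0,0],[0,0,0,0,0,0]]}}

```text
time_s: 4.25
tool_pos: [491.8, -108.3, 120.0]
orientation: [0.136, 0.991, 0.001, -0.001]
wrist_force: [-0.2, -0.6, -0.2]
opening: 43.1
```

```bash
python3 st.py
```

```text
t 4.25 TCP cab [-105.9    6.7  120. ] yaw err deg 0.11 tilt [-0.002  0.002] open 43.1 F cab [-0.06 -0.63 -0.16]
rotvec to vertical, deg [ 0.09 -0.14  0.  ]
```

Request:
{"op": "servo_tool", "data": {"rows": [[-0.001,0,0,0,0,0],[-0.001,0,0,0,0,0],[-0.002,0,0,0,0,0],[-0.002,0,0,0,0,0],[-0.002,0,0,0,0,0],[-0.002,0,0,0,0,0],[-0.002,0,0,0,0,0],[-0.001,0,0,0,0,0]]}}

```text
time_s: 5.05
tool_pos: [503.4, -111.6, 119.8]
orientation: [0.136, 0.991, 0.001, -0.003]
wrist_force: [-1.2, -0.2, 0.6]
opening: 42.6
```

```bash
python3 st.py
```

```text
t 5.05 TCP cab [-93.8   6.8 119.8] yaw err deg 0.1 tilt [-0.005  0.003] open 42.6 F cab [-1.09 -0.51  0.56]
rotvec to vertical, deg [ 0.09 -0.35  0.  ]
```

Request:
{"op": "servo_tool", "data": {"rows": [[-0.002,0,0,0,0,0],[-0.002,0,0,0,0,0],[-0.002,0,0,0,0,0],[-0.002,0,0,0,0,0],[-0.002,0,0,0,0,0],[-0.002,0,0,0,0,0],[-0.002,0,0,0,0,0],[-0.001,0,0,0,0,0]]}}

```text
time_s: 5.85
tool_pos: [519.2, -115.9, 119.6]
orientation: [0.136, 0.991, 0.001, -0.003]
wrist_force: [-2.7, 0.2, 1.3]
opening: 42.6
```

```bash
python3 st.py; python3 - <<'E'
from h import *
from workcell import env
import cv2
d=env.snapshot("side");a=d["color"][110:310,280:500]
b=env.snapshot("scene")["color"][190:360,125:325]
cv2.imwrite("pics/c2.png",cv2.hconcat([cv2.resize(a,(400,400),interpolation=cv2.INTER_CUBIC),cv2.resize(b,(400,400),interpolation=cv2.INTER_CUBIC)]))
E
```

```text
t 5.85 TCP cab [-77.5   6.8 119.6] yaw err deg 0.11 tilt [-0.006  0.003] open 42.6 F cab [-2.64 -0.51  1.28]
rotvec to vertical, deg [ 0.09 -0.36  0.  ]
```

View pics/c2.png

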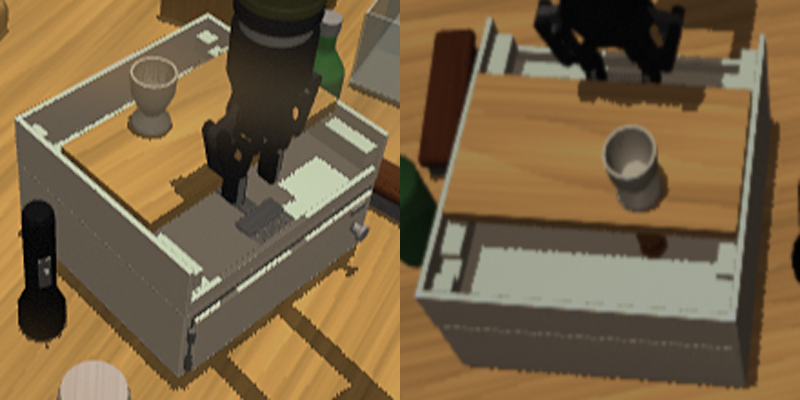

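The board is sliding square with the cup upright at (152,110) in the left half and (633,180) in the right half. The push force is about 2.6 N.

Request:
{"op": "servo_tool", "data": {"rows": [[-0.002,0,0,0,0,0],[-0.002,0,0,0,0,0],[-0.002,0,0,0,0,0],[-0.002,0,0,0,0,0],[-0.002,0,0,0,0,0],[-0.002,0,0,0,0,0],[-0.002,0,0,0,0,0],[-0.002,0,0,0,0,0]]}}

```text
time_s: 6.75
tool_pos: [535.3, -120.4, 119.5]
orientation: [0.136, 0.991, 0.001, -0.003]
wrist_force: [-0.7, 0.6, 1.9]
opening: 42.4
```

Request:
{"op": "servo_tool", "data": {"rows": [[-0.002,0,0,0,0,0],[-0.002,0,0,0,0,0],[-0.002,0,0,0,0,0],[-0.002,0,0,0,0,0],[-0.001,0,0,0,0,0],[-0.001,0,0,0,0,0],[-0.001,0,0,0,0,0],[-0.001,0,0,0,0,0]]}}

```text
time_s: 7.55
tool_pos: [548.1, -124.0, 119.3]
orientation: [0.136, 0.991, 0.001, -0.003]
wrist_force: [-1.1, 0.9, 0.6]
opening: 42.6
```

```bash
python3 st.py; python3 - <<'E'
from h import *
from workcell import env
import cv2
p=np.load("cab.npy");s=env.read_state();R=Ro.from_quat(s["orientation"]).as_matrix()
d=env.snapshot("wrist");cv2.imwrite("pics/w3.png",d["color"])
np.savez("wrist.npz",H=d["hand_eye"],K=d["intrinsics"],R=R,t=s["tool_pos"])
E
```

```text
t 7.55 TCP cab [-47.5   6.9 119.3] yaw err deg 0.1 tilt [-0.006  0.003] open 42.6 F cab [-1.26  0.54  0.58]
rotvec to vertical, deg [ 0.09 -0.4   0.  ]
```

View pics/w3.png

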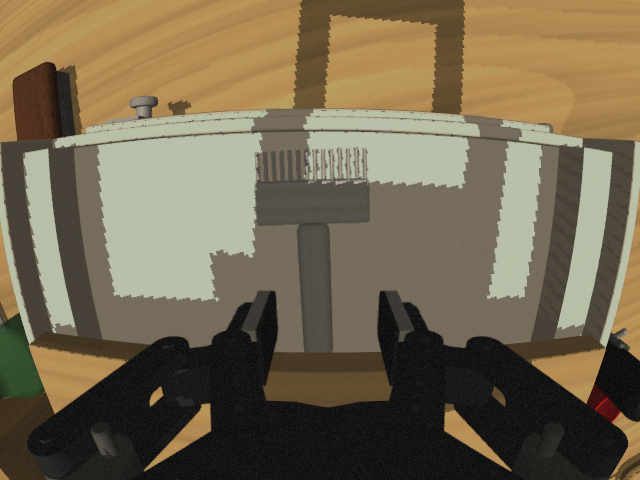

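The board's near edge shows at rows 352 (bottom arris) to 372 (top arris) between the fingers. Its ends are at about (35,346) and (612,355), and the front notches are not yet visible.

```bash
python3 - <<'E'
from h import *
p=np.load("cab.npy");w=np.load("wrist.npz")
def wray(uv,z):
    x,y=(uv[0]-w["K"][0,2])/w["K"][0,0],(uv[1]-w["K"][1,2])/w["K"][1,1];r=np.hypot(x,y)
    d=np.array([x/r*np.sin(r),y/r*np.sin(r),np.cos(r)]);d=w["R"]@w["H"][:3,:3]@d;o=w["R"]@w["H"][:3,3]+w["t"]
    return w2c(p,[o+d*(z-o[2])/d[2]])[0].round(1)
for uv in[(300,352),(340,352)]: print("bot",wray(uv,135))
for uv in[(300,373),(340,373),(35,347),(612,357)]: print("top",wray(uv,150))
E
```

```text
bot [-36.5  -3.6 135. ]
bot [-36.6  12.4 135. ]
top [-36.7  -2.6 150. ]
top [-36.8  11.9 150. ]
top [ -36.  -126.6  150. ]
top [-31.5 138.5 150. ]
```

Request:
{"op": "servo_tool", "data": {"rows": [[-0.001,0,0,0,0,0],[-0.001,0,0,0,0,0],[-0.001,0,0,0,0,0],[-0.001,0,0,0,0,0],[-0.001,0,0,0,0,0],[-0.001,0,0,0,0,0],[-0.001,0,0,0,0,0],[-0.001,0,0,0,0,0]]}}

```text
time_s: 8.4
tool_pos: [556.5, -126.3, 119.3]
orientation: [0.136, 0.991, 0.001, -0.003]
wrist_force: [-2.4, -0.4, 1.3]
opening: 42.9
```

```bash
python3 st.py
```

```text
t 8.4 TCP cab [-38.8   6.9 119.3] yaw err deg 0.11 tilt [-0.006  0.003] open 42.9 F cab [-2.18 -1.02  1.34]
rotvec to vertical, deg [ 0.09 -0.39  0.  ]
```

Request:
{"op": "servo_tool", "data": {"rows": [[-0.001,0,0,0,0,0],[-0.001,0,0,0,0,0],[-0.0005,0,0,0,0,0],[-0.0005,0,0,0,0,0],[-0.0005,0,0,0,0,0],[-0.0005,0,0,0,0,0],[-0.0005,0,0,0,0,0],[-0.0005,0,0,0,0,0]]}}

```text
time_s: 9.2
tool_pos: [561.7, -127.8, 119.2]
orientation: [0.136, 0.991, 0.001, -0.003]
wrist_force: [-1.4, 0.5, 0.7]
opening: 42.7
```

```bash
python3 st.py; python3 - <<'E'
from h import *
from workcell import env
import cv2
cv2.imwrite("pics/side4.png",env.snapshot("side")["color"])
E
```

```text
t 9.2 TCP cab [-33.3   6.9 119.2] yaw err deg 0.12 tilt [-0.006  0.003] open 42.7 F cab [-1.45  0.16  0.67]
rotvec to vertical, deg [ 0.09 -0.4   0.  ]
```

Request:
{"op": "servo_tool", "data": {"rows": [[-0.0005,0,0,0,0,0],[-0.0005,0,0,0,0,0],[-0.0005,0,0,0,0,0],[0,0,0,0,0,0],[0,0,0,0,0,0],[0,0,0,0,0,0],[0,0,0,0,0,0],[0,0,0,0,0,0]]}}

```text
time_s: 10.05
tool_pos: [563.7, -128.3, 119.1]
orientation: [0.136, 0.991, 0.001, -0.003]
wrist_force: [-1.3, 1.0, 0.5]
opening: 42.4
```

```bash
python3 st.py; python3 - <<'E'
from h import *
from workcell import env
import cv2
b=env.snapshot("side")["color"]
a=cv2.imread("pics/side4.png")
cv2.imwrite("pics/c5.png",cv2.hconcat([cv2.resize(i[150:290,290:480],(400,295),interpolation=cv2.INTER_CUBIC) for i in (a,b)]))
print("diff px",int((cv2.absdiff(a,b).max(2)>40).sum()))
E
```

```text
t 10.05 TCP cab [-31.3   7.  119.1] yaw err deg 0.12 tilt [-0.006  0.003] open 42.4 F cab [-1.47  0.58  0.51]
rotvec to vertical, deg [ 0.1  -0.36  0.  ]
diff px 967
```

View pics/c5.png

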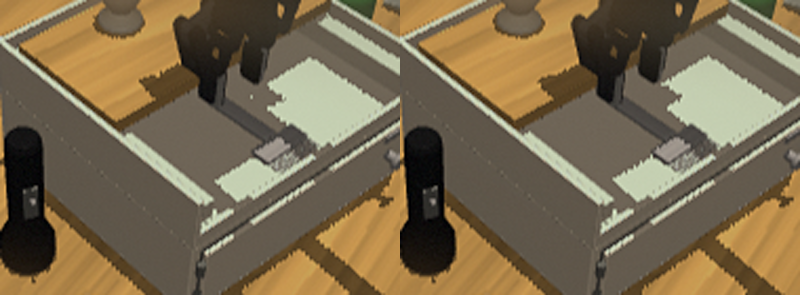

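Request:
{"op": "servo_tool", "data": {"rows": [[-0.0005,0,0,0,0,0],[-0.0005,0,0,0,0,0],[0,0,0,0,0,0],[0,0,0,0,0,0],[0,0,0,0,0,0],[0,0,0,0,0,0],[0,0,0,0,0,0],[0,0,0,0,0,0]]}}

```text
time_s: 10.9
tool_pos: [564.7, -128.6, 119.1]
orientation: [0.136, 0.991, 0.001, -0.003]
wrist_force: [-0.7, 0.0, 0.3]
opening: 42.5
```

```bash
python3 st.py; python3 - <<'E'
from h import *
from workcell import env
import cv2
p=np.load("cab.npy")
b=env.snapshot("side")["color"];cv2.imwrite("pics/side6.png",b)
b=cv2.resize(b[120:220,290:420],None,fx=6,fy=6,interpolation=cv2.INTER_CUBIC)
cv2.imwrite("pics/c6.png",b)
for z in(143,150): print(z,((proj("side",c2w(p,[[-20,132.5,z],[110,132.5,z],[-20,132.5,z-15],[-20,134,143],[110,134,143]]))-[290,120])*6).round(0).tolist())
E
```

```text
t 10.9 TCP cab [-30.3   7.  119.1] yaw err deg 0.09 tilt [-0.006  0.003] open 42.5 F cab [-0.64 -0.16  0.26]
rotvec to vertical, deg [ 0.1  -0.37  0.  ]
143 [[313.0, 539.0], [37.0, 319.0], [311.0, 577.0], [309.0, 542.0], [33.0, 321.0]]
150 [[313.0, 521.0], [36.0, 301.0], [312.0, 560.0], [309.0, 542.0], [33.0, 321.0]]
```

View pics/c6.png

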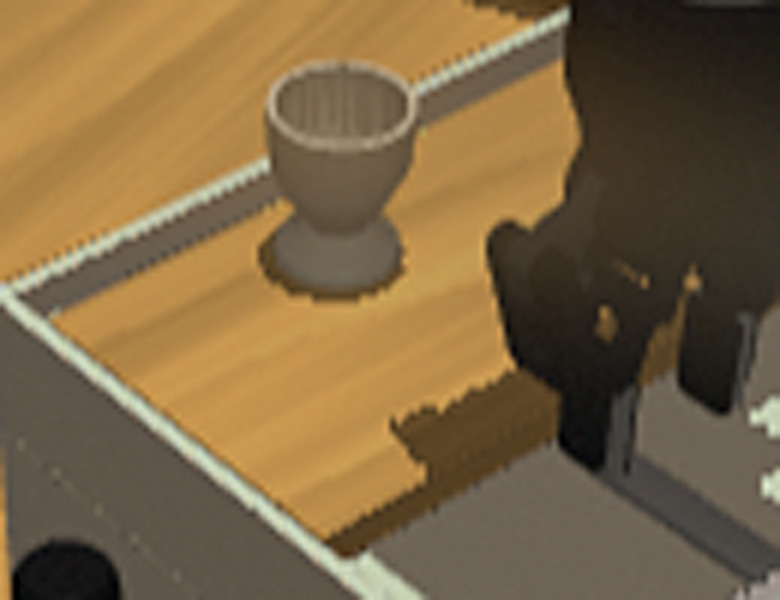

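It looks dropped: the board top now meets the left wall rim with no side face showing, and the corner near (325,541) fits z=143 (predicted row 539, against 521 if still up). The cup stands at (340,250). I'll back off and check the other side.

Request:
{"op": "servo_tool", "data": {"rows": [[0.002,0,0,0,0,0],[0.004,0,0,0,0,0],[0.01,0,0,0,0,0],[0.02,0,0,0,0,0],[0.02,0,0,0,0,0],[0.02,0,-0.005,0,0,0],[0,0,-0.03,0,0,0],[0,0,-0.03,0,0,0]]}}

```text
time_s: 11.75
tool_pos: [482.4, -105.6, 181.3]
orientation: [0.136, 0.991, 0.002, -0.008]
wrist_force: [0.5, -0.3, 0.2]
opening: 42.8
```

Request:
{"op": "servo_tool", "data": {"rows": [[0,0,-0.04,0,0,0],[0,0,-0.04,0,0,0],[0.03,0,-0.03,0,0,0],[0.03,0,-0.02,0,0,0],[0,0,0,0,0,0],[0,0,0,0,0,0],[0,0,0,0,0,0],[0,0,0,0,0,0]]}}

```text
time_s: 12.55
tool_pos: [421.8, -88.9, 319.9]
orientation: [0.136, 0.991, 0.001, -0.004]
wrist_force: [0.3, 0.4, -0.5]
opening: 42.2
```

```bash
python3 st.py; python3 - <<'E'
from h import *
from workcell import env
import cv2
p=np.load("cab.npy")
b=env.snapshot("side")["color"][110:310,280:500]
a=env.snapshot("scene")["color"][190:360,125:325]
f=lambda i,s:cv2.resize(i,s,interpolation=cv2.INTER_CUBIC)
cv2.imwrite("pics/c7.png",f(b,(660,600)));cv2.imwrite("pics/c8.png",f(a,(700,595)))
P=lambda z:c2w(p,[[-20,-132.5,z],[-20,132.5,z],[110,-132.5,z],[110,132.5,z]])
for z in(143,150): print(z,"side",((proj("side",P(z))-[280,110])*3).round(0).tolist(),"scene",((proj("scene",P(z))-[125,190])*3.5).round(0).tolist())
E
```

```text
t 12.55 TCP cab [-178.5    6.4  319.9] yaw err deg 0.12 tilt [-0.008  0.004] open 42.2 F cab [ 0.17  0.48 -0.53]
rotvec to vertical, deg [ 0.08 -0.48  0.  ]
143 side [[495.0, 123.0], [186.0, 300.0], [352.0, 36.0], [48.0, 189.0]] scene [[115.0, 184.0], [604.0, 211.0], [50.0, 402.0], [577.0, 434.0]]
150 side [[497.0, 114.0], [187.0, 291.0], [353.0, 27.0], [48.0, 180.0]] scene [[112.0, 177.0], [603.0, 204.0], [46.0, 396.0], [576.0, 428.0]]
```

View pics/c7.png

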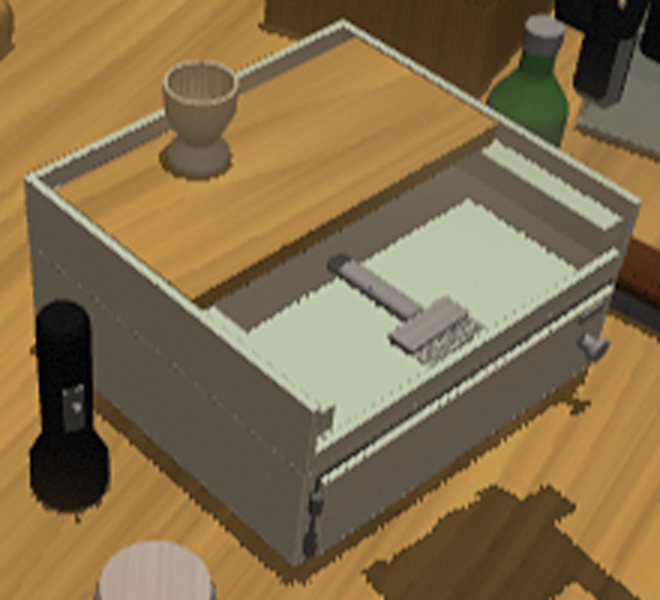

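View pics/c8.png

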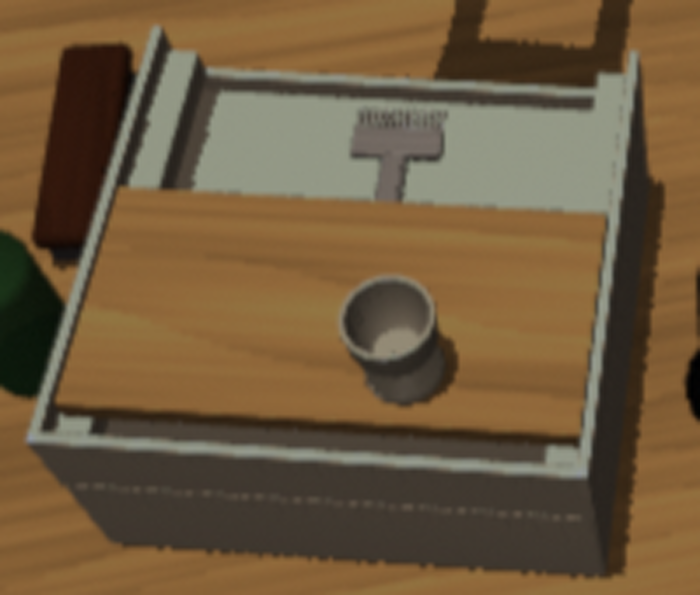

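Both views put all four board corners at z=143. In the scene crop they read (118,187), (605,213), (56,406) and (578,436), against predictions of (115,184), (604,211), (50,402) and (577,434). Both side rims are flush, the cup is upright, and the hand is clear.

```bash
python3 -c "
from workcell import env
env.hand_in();print(env.read_state()['time_s'])"
```

```text
the job is handed in; nothing more can be done
the job is handed in; nothing more can be done
```

The board is in its notches and the job is handed in. I pushed its door-side edge about 75 mm backwards with the half-open fingertips, at 1 to 3 N by the readings after each move. I stopped when the drop showed and the force fell to about 0.6 N, then withdrew, up and clear, at about 12.6 s.

- **Board seated:** in both camera views all four corners of the board's top fit the dropped height (z = 143), mostly within about 2 px of the original images. The worst is about 3 px, in the side view, close to the errors of the cabinet fit itself. The edges are flush with both side walls.
- **Other things:** the egg cup rode along and stands upright on the board. The bottle, flashlight, tin, brush and comb look unmoved. The spool is now hidden under the board, so I could not check it.
- **Failed or disagreeing checks:** none failed. The drop did not show as a sharp force jump, so I confirmed it from the images.

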